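# Rig the preheat plate: sensor clip on, hold-down nut set a quarter turn back

## Robot

A 6-joint arm with a two-finger parallel gripper is mounted at the origin on the work surface. World frame = base frame: x ahead of the robot, y to its left, z up, the work surface at z = 0. Lengths are in mm, angles in rad, forces in N, time in s.
With the tool pointing down it reaches from about 275 to 750 mm from the base axis. Payload 10.2 kg.
Tool frame: the origin (TCP) lies at the very end of the fingers, on their centre line; the grasp point (between the pads) lies 19 mm behind it (ctrl.grip_depth is the distance from the TCP to the grasp point, in mm); z points along the fingers, x is the direction in which the jaws open and shut, and the axes are right-handed (so a half turn about z gives the same grasp; the last joint's range is limited). The gripper opens to 85 mm and grips with 20 to 120 N. Pads are 22 mm wide; open, the fingers measure 114 mm over their backs; the gripper's body (76 mm by 85 mm) begins 54 mm behind the grasp point. The pads swing forward as they close: fully open they stand 13 mm farther back than shut.
Start: joints at [-1.523, 0.313, 1.498, -0, 1.331, -0.223], TCP at [140.425, -505.877, 231.294] pointing down, gripper open.
Joint ranges: [-2.94, 2.94], [-0.97, 2.17], [0.19, 2.56], [-1.23, 4.37], [0.02, 3.11], [-2.88, 2.88]. Speed limits (rad/s): [2.39, 2.39, 3.01, 3.14, 3.14, 3.14].

## Interface

Orientations are given as a unit quaternion [w, x, y, z].
In Python, from rig import ctrl gives the robot as it stands.
- The arm moves only by the tool play_rows, never from a script. Its argument "motion" is a list of rows, each a list of 2 entries, a list of its own where there are three numbers: the shift along the tool's x, y, z in mm, then the turn, a rotation vector about the tool's x, y, z in degrees. A call has 1 to 20 rows; each row shifts and turns the commanded pose from where the row before left it, along the tool's axes as they then stand; what a row does not reach is not made up. A row lasts 1/12 s, in which the tool goes at most 41.7 mm and 7.16 degrees, less where a joint would pass 70% of its speed; a pose out of reach is approached as far as the arm can. A call with a gripper value outside its range is refused whole. "fingers" is the finger opening in mm, from 0 to 85.4, set as the call begins (left out, the last holds). The fingers move at their own pace and stop on an object; "squeeze" is the grip in N (left out, the last holds). Time passes only in rows, so rows that do not move let the fingers close. It gives the time, the measured TCP pose, the force and the opening at its end, in the units of the state.
- ctrl.sense(): the state, without advancing time (a new reading comes with each control period).
- ctrl.capture(name): name is "side" or "top"; returns the picture (384x512x3 uint8, red, green, blue); there is no depth.
- ctrl.get_calibration(name): a dict with "K" (3x3 intrinsics, pixels), "k1" (the pictures are not rectified: a ray, as slopes to the right and down, at radius r is drawn at 1 + k1 r^2 times it, then the intrinsics apply), "R" (3x3) and "t" (3): a world point X has camera coordinates R X + t. Camera axes: x right, y down, z forward; pixel columns grow to the right and rows downward; lengths in mm; the calibration is good to about 2 mm. A picture is of the moment at which its call begins. get_calibration takes no time and is no camera call.
- ctrl.finish_job(): hands the job in, once; it reports no verdict.
Trained networks look in the newest picture that a camera, given by its name, has taken for a name from the list of things; names that differ only in an ending like _2 or _b are one class to them, and where a whole thing is asked for, a point or a joint stands for the part that bears it (a point fixed in the world has none). Each returns a list of dicts, best first, with "p" (0 to 1); they miss things now and then, are a little off and sometimes report something else, mostly with a low value. They report only what shows in the picture. A call takes as long as a camera call.
- ctrl.spot_in(camera, name): "position" ([column, row] as shares, 0 to 1, of the picture: columns of its width, rows of its height, amid what is visible of it).
The state is a dict: "time_s": time; "joints": joint angles; "dq": joint speeds; "tau": joint torques, N m; "eef_pos": TCP position; "ee_rot": TCP orientation; "force": force on the tool from outside, world axes, zero at the start; "wrist_torque": the same for the moment, N m; "grip_width": opening from 0.0 (shut) to 1.0 (fully open).
Only numpy, scipy, OpenCV 4.12 (cv2) and the standard library are available. Lean on these libraries where they do the work, as an engineer would, in place of code of your own. Each camera call takes 0.05 s, during which the arm holds its last target. There are 200 camera calls.

## Task

Get the preheat plate ready: squeeze the orange sprung sensor clip open, take it off its parking strip and let it close, jaws down and pushed fully home, on the raised lip of the steel plate, somewhere near the middle of the lip. Then screw the knurled brass nut down (clockwise) until it bottoms out, and back it off a quarter turn so the plate can grow as it heats. Finish while still gripping the nut there, holding it still so I can pin it; leave the clip in its place and do not shift the jars, the glass bird or the spanner.

Things in the scene. Friction and masses are not known exactly. Their poses are not given: they have to be found in the camera images.
- clip_pivot (a point): Centre of the pivot of the orange clip, like a clothes peg, 24 mm wide, 65 g, jaws down, standing astride its parking strip. Own x: along the pivot; y: the squeeze; z: up to the tails. Jaws reach 30 mm below, tails 34 mm above; a steel coil of 8 mm radius round the pivot rests on the edge (pivot 8 mm above it when home). Tails flare to 41 mm over their outer faces at the top, 24 mm at the pivot.
- clip_jaw (a joint): Jaw opening of the clip: 0 closed on a 4 mm edge, 0.50 rad squeezed fully, about -0.08 closed on nothing. Squeezing takes about 10 N on the tails; 20 N or more holds them at the stop, where they are parallel, 24 mm over their outer faces, and the jaws 19 mm apart at the tips, 14 mm or more inside. Each half turns half the angle, the frame of the pivot point with it.
- rack_edge (a point): Middle of the top edge of the fixed parking strip where the clip starts: upright steel strip 4 mm thick, 80 mm long along its own x, on a blue foot 110 x 90 mm, 8 mm thick; the edge is 60 mm above the bench.
- lip (a point): Middle of the top edge of the steel plate's raised lip: 4 mm thick, 100 mm long along own x, 35 mm above the plate; edge 91 mm above the bench. Own y is square to the lip and points to the nut, whose axis is 170 mm away. The plate (130 x 230 mm, top 56 mm above the bench) lies on a fixed refractory block 160 x 280 x 50 mm, long sides along y.
- nut: Centre of the knurled brass nut: round closed cap nut, 43 mm across where the pads grip, 30 mm tall, white line on top, upright on a stud from the plate and already started on its thread. It comes down 6 mm per turn; bottomed out, its centre is 74 mm above the bench and its underside on a washer 3 mm above the plate. These axes do not turn with the nut.
- nut_turn (a joint): How far the nut is screwed down: grows as it is turned clockwise seen from above, 5.00 rad bottomed out (hard stop). It starts 1.8 to 3.0 rad short of the stop, turns with about 0.08 N m of friction and stays where it is left. A quarter turn back from the stop is 3.43.
- jar_a: Bystander: dark jar, black lid, 72 mm across, 95 mm tall, origin under its centre.
- jar_b: Bystander: dark red jar, black lid, 72 mm across, 95 mm tall, origin under its centre.
- bird: Bystander: small amber and red glass bird, about 60 x 36 x 53 mm, origin under its centre.
- spanner: Bystander: steel spanner 160 mm long lying on the bench, origin under its centre.

How it is judged (in metres and radians):
On the way, in this order (a step that is already met when the one before it is completed fails the run):
1. the clip sits home on the raised lip, closed and let go (z of clip_pivot in the frame of lip between 0.003 and 0.014 m and y of clip_pivot in the frame of lip between -0.004 and 0.004 m and x of clip_pivot in the frame of lip between -0.035 and 0.035 m and angle between clip_pivot's own z axis and vertical below 0.2 rad and value of joint clip_jaw below 0.12 rad and contact force between clip and the fingers below 0.1 N), for 0.2 s.
2. the nut is bottomed out (value of joint nut_turn above 4.92 rad), for 0.1 s.
At the end, for the whole second after the job is handed in: Clip closed, upright and untouched on the lip (pivot 3-14 mm above the edge, within 4 mm of its plane, 35 mm of its middle, 0.2 rad); the nut, having bottomed (over 4.92 rad), is still at 3.43 +- 0.26 rad, the fingers pressing it with over 3 N (all of step 1 and value of joint nut_turn between 3.17 and 3.69 rad and velocity of joint nut_turn between -0.1 and 0.1 rad/s and contact force between nut and the fingers above 3 N); the arm keeps its last pose, push and grip.
It fails at once if a jar, the glass bird or the spanner is shifted by more than 20 mm (distance of any of jar_a, jar_b, bird, spanner from where it was at the start of the episode above 0.02 m).
It also fails if it takes over 51 s, if anything falls off the work surface, if the arm or the gripper's body presses on something with over 40 N, if the wrist force passes 120 N, or if a joint passes its speed limit or range.

## Working session

There is one attempt and no reset: what is moved stays moved. The work goes in short steps, Python scripts to look and compute and a tool call to move; the robot and the scene stay as the last step left them, time stands still between calls to the robot, and variables do not carry over. Pictures are saved under pics/ and viewed, about 8 in all and at most 12, crops included, and the job is handed in when it is done.

Besides the shell and the picture viewer there is one more tool, called as name(argument=value, ...) on one line, values as JSON. play_rows: Moves the arm, as the interface text tells. Its arguments: {"type":"object","properties":{"motion":{"type":"array"},"fingers":{"type":"number"},"squeeze":{"type":"number"}},"required":["motion"]}

```bash
ls; mkdir -p pics
python3 - <<'E'
from rig import ctrl
import cv2
for c in("top","side"):
    im=ctrl.capture(c); cv2.imwrite(f"pics/{c}0.png",cv2.resize(im[:,:,::-1],(800,600),interpolation=cv2.INTER_CUBIC))
    k=ctrl.get_calibration(c); print(c,k)
    for n in("clip_pivot","rack_edge","lip","nut","jar_a","bird","spanner"):
        try: print(n,[(round(d['p'],2),[round(d['position'][0]*512,1),round(d['position'][1]*384,1)]) for d in ctrl.spot_in(c,n)])
        except Exception as e: print(n,e)
print(ctrl.sense())
E
```

```text
pics
top {'K': array([[369.43585917,   0.        , 258.98748416],
       [  0.        , 369.43585917, 191.16944462],
       [  0.        ,   0.        ,   1.        ]]), 'k1': -0.007269871526696661, 'R': array([[ 0.02341298, -0.99966701, -0.01084861],
       [-0.98803242, -0.02148289, -0.15274298],
       [ 0.15245906,  0.01429494, -0.9882064 ]]), 't': array([ 11.2631441 , 616.55976751, 869.56281685])}
clip_pivot [(0.61, [405.5, 259.8])]
rack_edge [(0.79, [387.9, 255.2])]
lip [(0.73, [218.0, 219.6])]
nut [(0.68, [180.1, 224.4])]
jar_a [(0.79, [279.2, 125.9]), (0.59, [192.6, 125.4])]
bird [(0.67, [121.5, 231.2])]
spanner [(0.68, [377.3, 157.3])]
side {'K': array([[458.57192121,   0.        , 253.88522377],
       [  0.        , 458.57192121, 178.27619335],
       [  0.        ,   0.        ,   1.        ]]), 'k1': -0.13162500291731125, 'R': array([[-0.83491103, -0.55020956,  0.0138928 ],
       [-0.42299792,  0.62531621, -0.6557838 ],
       [ 0.35213112, -0.55339776, -0.7548209 ]]), 't': array([ 542.22021407,  311.40012392, 1161.2792804 ])}
clip_pivot [(0.64, [356.9, 136.1]), (0.56, 
[... 251 characters left out ...]
 (0.32, [243.7, 241.7])]
{'time_s': 0.8, 'joints': array([-1.52340345e+00,  3.12886399e-01,  1.49770231e+00,  3.87943652e-06,
        1.33098289e+00, -2.23412986e-01]), 'dq': array([-0.00119468,  0.00014859, -0.00024275, -0.00043481, -0.00234278,
       -0.00077119]), 'tau': array([ 6.61801296e-04, -4.12141585e+01, -2.59890980e+01, -1.76810177e-04,
        4.48567043e-04,  2.94993572e-05]), 'eef_pos': array([ 140.42480746, -505.88079625,  231.30026851]), 'ee_rot': array([ 6.85760296e-06,  7.96086405e-01, -6.05182977e-01,  8.20366005e-06]), 'force': array([-0.53679173,  0.97053785,  0.04460013]), 'wrist_torque': array([ 0.02888268,  0.0066692 , -0.00446027]), 'grip_width': 1.0021167449265544}
```

View pics/top0.png

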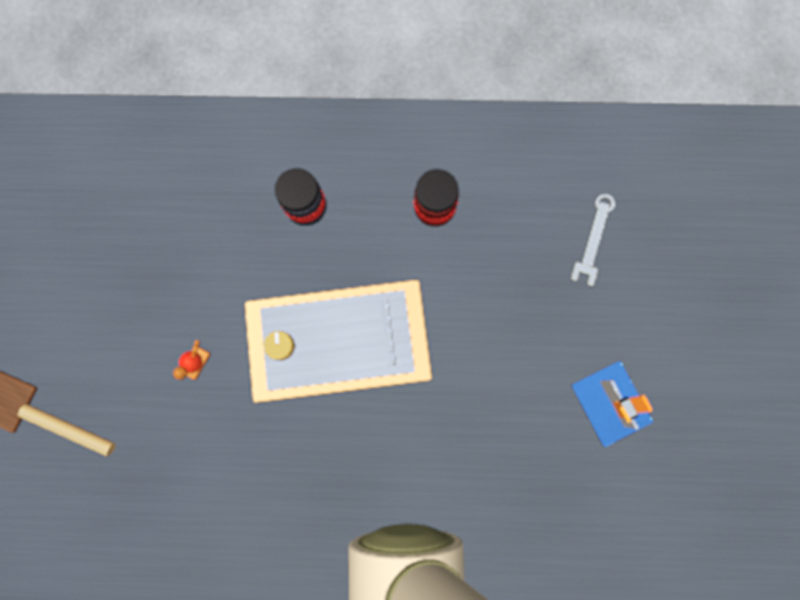

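View pics/side0.png

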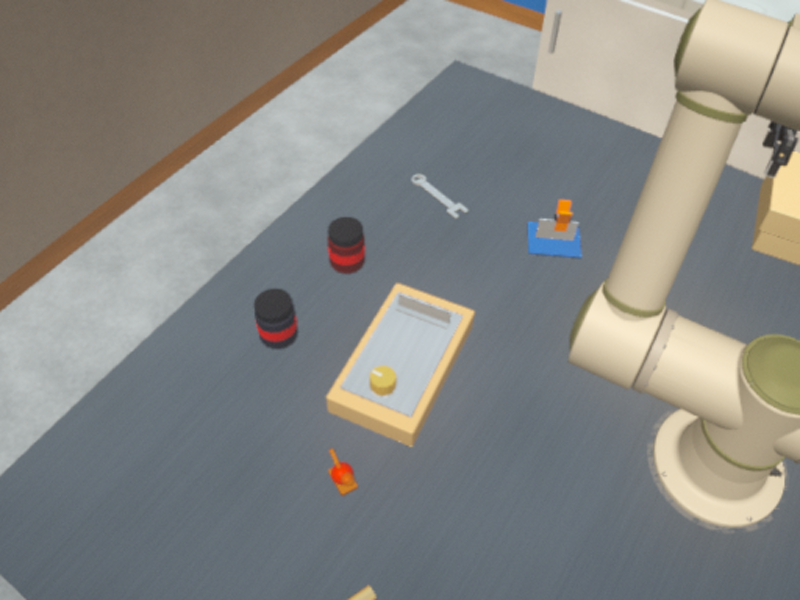

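Top view (800x600): the block has corners at (246,303), (418,281), (431,380) and (254,402). The lip runs from (387,302) to (395,367), the nut is at (278,346), and the blue foot is centred near (614,404) with the clip at (634,408). In the side view the clip is at (564,212) and the nut at (383,380). Next I'll fit the block and foot outlines by colour.

```bash
cat > h.py <<'E'
import numpy as np, cv2
from scipy.optimize import minimize
from rig import ctrl
C={c:ctrl.get_calibration(c) for c in("top","side")}
def proj(c,X):
    k=C[c]; P=np.atleast_2d(X)@k["R"].T+k["t"]; s=P[:,:2]/P[:,2:]
    s=s*(1+k["k1"]*(s**2).sum(1,keepdims=True)); return s@k["K"][:2,:2].T+k["K"][:2,2]
def unproj(c,uv,z):
    k=C[c]; d=(np.array(uv,float)-k["K"][:2,2])/k["K"][0,0]; s=d.copy()
    for _ in range(20): s=d/(1+k["k1"]*(s@s))
    r=k["R"].T@np.append(s,1); o=-k["R"].T@k["t"]; return (o+r*(z-o[2])/r[2])[:2]
def box(p,a,b,z0,z1):
    x,y,w=p; R=np.array([[np.cos(w),-np.sin(w)],[np.sin(w),np.cos(w)]])
    q=np.array([[i*a/2,j*b/2] for i in(-1,1) for j in(-1,1)])@R.T+[x,y]
    return np.vstack([np.c_[q,np.full(4,z)] for z in(z0,z1)])
def fit(masks,p0,a,b,z0,z1):
    S=8
    big={c:cv2.resize(m,None,fx=S,fy=S,interpolation=cv2.INTER_LINEAR)>127 for c,m in masks.items()}
    def cost(p):
        t=0
        for c,m in big.items():
            h=cv2.convexHull(((proj(c,box(p,a,b,z0,z1))+.5)*S).round().astype(np.int32))
            r=np.zeros(m.shape,np.uint8); cv2.fillConvexPoly(r,h,1); t+=(m!=r.astype(bool)).sum()
        return t/S/S
    s=minimize(cost,p0,method="Nelder-Mead",options=dict(initial_simplex=np.array(p0)+np.array([[0,0,0],[15,0,0],[0,15,0],[0,0,.1]])))
    return s.x,s.fun
def hull(m):
    n,l,st,_=cv2.connectedComponentsWithStats(m.astype(np.uint8)); i=1+st[1:,4].argmax()
    q=cv2.convexHull(np.argwhere(l==i)[:,::-1].astype(np.int32)); o=np.zeros(m.shape,np.uint8); cv2.fillConvexPoly(o,q,255); return o
E
cat > a.py <<'E'
from h import *
bm,fm={},{}
tiles=[]
for c in C:
    im=ctrl.capture(c); hs=cv2.cvtColor(im,cv2.COLOR_RGB2HSV); H,S,V=cv2.split(hs)
    roi=np.zeros(H.shape,bool)
    if c=="top": roi[170:270,145:290]=1
    else: roi[170:290,200:312]=1
    bm[c]=hull((H>10)&(H<28)&(S>60)&(V>110)&roi)
    fm[c]=hull((H>100)&(H<118)&(S>170)&(V>60)&(np.arange(512)[None]>330)&(np.arange(384)[:,None]>100))
    og=((H>5)&(H<18)&(S>180)&(V>120)&(np.arange(512)[None]>340)).astype(np.uint8)
    if c=="side": og[:,385:]=0
    n=np.argwhere(og); print(c,"clip px",n[:,::-1].mean(0),n.min(0),n.max(0),len(n))
    nz={"top":(178,221),"side":(244,243)}[c]
    for z0 in((230,180,150,65),(330,205,165,65),) if 0 else ():pass
    r={"top":[(150,170,140,105),(355,222,80,60)],"side":[(200,175,120,90),(330,120,60,45)]}[c]
    for x,y,w,h in r: tiles.append(cv2.resize(im[y:y+h,x:x+w,::-1],(400,300),interpolation=cv2.INTER_CUBIC))
cv2.imwrite("pics/t1.png",np.vstack([np.hstack(tiles[:2]),np.hstack(tiles[2:])]))
pb=np.append(unproj("top",(216,219),50),0.13-0*np.pi/2); 
for sel in(["top"],["side"],["top","side"]): print("block",sel,fit({c:bm[c] for c in sel},pb,160,280,0,50))
pf=np.append(unproj("top",(393,258),8),0)
for w in(.5,.5+np.pi/2):
  for sel in(["top"],["side"],["top","side"]):
    pf[2]=w; print("foot",sel,fit({c:fm[c] for c in sel},pf,110,90,0,8))
for c,uv in(("top",(180.1,224.4)),("top",(178,221)),("side",(244.8,243.4))): print("nut",unproj(c,uv,82))
for c,uv in(("top",(405.5,259.8)),("side",(356.9,136.1))): print("clip",unproj(c,uv,80))
E
python3 a.py
```

```text
top clip px [407.         259.03614458] [254 394] [266 415] 83
side clip px [359.99099099 138.07207207] [128 355] [147 364] 111
block ['top'] (array([5.48620870e+02, 1.30145047e+02, 1.50401740e-01]), np.float64(177.65625))
block ['side'] (array([5.51925611e+02, 1.28403212e+02, 1.48477268e-01]), np.float64(58.3125))
block ['top', 'side'] (array([5.50659314e+02, 1.29147108e+02, 1.49862702e-01]), np.float64(353.28125))
foot ['top'] (array([1444.6673339 , -169.92348607,   -4.43333333]), np.float64(1.625))
foot ['side'] (array([ 1.52966733e+03, -1.42492349e+03, -1.06666667e+00]), np.float64(10.625))
foot ['top', 'side'] (array([ 1.52966733e+03, -1.42492349e+03, -1.06666667e+00]), np.float64(12.25))
foot ['top'] (array([1444.6673339 , -169.92348607,   -2.86253701]), np.float64(1.625))
foot ['side'] (array([ 1.54133400e+03, -9.58256819e+02,  2.15240771e-01]), np.float64(10.625))
foot ['top', 'side'] (array([ 1612.2599265 , -1008.99756015,     1.61770991]), np.float64(12.25))
nut [527.39570599 209.05022221]
nut [535.29728587 214.47772798]
nut [535.88755979 216.55283171]
clip [ 457.47848015 -318.83060519]
clip [ 466.33584103 -311.76538071]
```

View pics/t1.png

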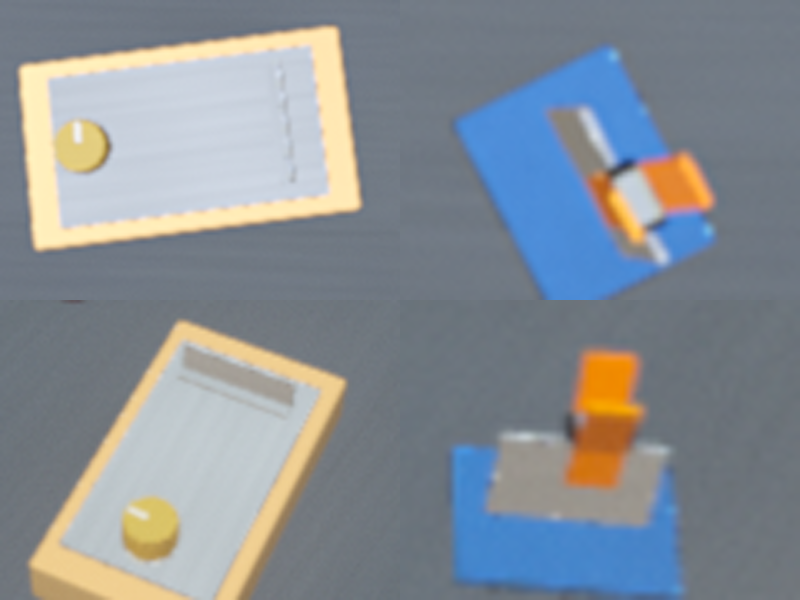

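```bash
cat > b.py <<'E'
from h import *
bm,fm={},{}
out=[]
for c in C:
    im=ctrl.capture(c); hs=cv2.cvtColor(im,cv2.COLOR_RGB2HSV); H,S,V=cv2.split(hs)
    f,b={"top":((375,260),(161,222)),"side":((343,158),(240,262))}[c]
    print(c,hs[f[1],f[0]],hs[b[1],b[0]])
    roi=np.zeros(H.shape,bool); r2=roi.copy()
    if c=="top": roi[170:270,145:290]=1; r2[222:292,355:430]=1
    else: roi[170:290,200:312]=1; r2[120:172,330:385]=1
    r,g,bl=[im[:,:,i].astype(int) for i in range(3)]
    bm[c]=hull((r-bl>35)&roi)
    fm[c]=hull((bl-r>60)&r2)
    print((bm[c]>0).sum(),(fm[c]>0).sum())
pb=np.array([550,129,.15]); R={}
for sel in(["top"],["side"],["top","side"]): print("block",sel,fit({c:bm[c] for c in sel},pb,160,280,0,50))
pf=np.append(unproj("top",(393,258),8),0)
for w in(-1.05,.52):
  for sel in(["top"],["side"],["top","side"]):
    pf[2]=w; print("foot",sel,fit({c:fm[c] for c in sel},pf,110,90,0,8))
E
python3 b.py
```

```text
top [106 164 218] [ 24  66 255]
7671 1707
side [105 167 205] [ 20  99 240]
5812 696
block ['top'] (array([5.48449198e+02, 1.31199263e+02, 1.51348709e-01]), np.float64(193.96875))
block ['side'] (array([5.52253413e+02, 1.28288463e+02, 1.50331293e-01]), np.float64(62.734375))
block ['top', 'side'] (array([5.50509042e+02, 1.29862672e+02, 1.47786688e-01]), np.float64(401.6875))
foot ['top'] (array([ 459.96726057, -312.25622569,   -0.82185977]), np.float64(511.109375))
foot ['side'] (array([ 462.17268822, -315.76652169,   -0.77046926]), np.float64(214.265625))
foot ['top', 'side'] (array([ 460.64735633, -313.81745436,   -0.83606837]), np.float64(735.625))
foot ['top'] (array([ 460.45296604, -311.96043883,    0.48209074]), np.float64(61.640625))
foot ['side'] (array([ 461.21850236, -314.25591395,    0.46448105]), np.float64(41.75))
foot ['top', 'side'] (array([ 460.23095302, -312.30895567,    0.47124571]), np.float64(111.359375))
```

```bash
cat > c.py <<'E'
from h import *
for n,z,L in(("lip",91,{"top":((247.3,192.75),(252.7,234)),"side":((256.1,188.5),(289.1,199.9))}),
           ("rack",60,{"top":((391.6,243.6),(407.4,274.4)),"side":((345.3,140.25),(370.2,142.5))})):
    for c,(a,b) in L.items():
        A,B=unproj(c,a,z),unproj(c,b,z); d=A-B; print(n,c,(A+B)/2,np.hypot(*d),np.arctan2(d[1],d[0]))
w=.15; R=np.array([[np.cos(w),-np.sin(w)],[np.sin(w),np.cos(w)]])
print("sym lip/nut",[550.5,129.7]+R@[0,-85],[550.5,129.7]+R@[0,85])
ms={}
for c in C:
    im=ctrl.capture(c).astype(int); m=(im[:,:,0]-im[:,:,2]>70)
    roi=np.zeros(m.shape,bool)
    if c=="top": roi[235:292,380:430]=1
    else: roi[120:172,340:385]=1
    ms[c]=hull(m&roi)
    # nut: yellow blob hull centroid, sat. high
    hs=cv2.cvtColor(im.astype(np.uint8),cv2.COLOR_RGB2HSV)
    x,y={"top":(178,221),"side":(244.5,243)}[c]
    g=np.zeros(m.shape,np.uint8); cv2.circle(g,(int(x),int(y)),13,1,-1)
    mn=hull((hs[:,:,1]>105)&(hs[:,:,0]>18)&(g>0)); p=np.argwhere(mn)[:,::-1]; print("nut",c,p.mean(0),p.min(0),p.max(0),len(p))
    if c=="top": print(unproj(c,p.mean(0),82),unproj(c,p.mean(0),90))
    ms[c+"n"]=mn
S=8
def mk(c,P):
    h=cv2.convexHull(((proj(c,P)+.5)*S).round().astype(np.int32)); r=np.zeros((384*S,512*S),np.uint8); cv2.fillConvexPoly(r,h,1); return r>0
def run(model,keys,p0):
    big={k:cv2.resize(ms[k],None,fx=S,fy=S)>127 for k in keys}
    f=lambda p:sum((mk(k.rstrip("n"),model(p))!=b).sum() for k,b in big.items())/S/S
    s=minimize(f,p0,method="Nelder-Mead",options=dict(initial_simplex=np.vstack([p0]+[np.array(p0)+d for d in np.diag([8,8,.15][:len(p0)])]))); return s.x.round(3),s.fun
def clip(p,zp=68):
    w=p[2]; R=np.array([[np.cos(w),-np.sin(w)],[np.sin(w),np.cos(w)]]); o=[]
    for z,h in((34,20.5),(0,12),(-30,7)):
        for i in(-12,12):
            for j in(-h,h): o.append(np.append(R@[i,j]+p[:2],zp+z))
    return np.array(o)
def nut(p):
    t=np.arange(0,6.28,.2); x=p[0]+21.5*np.cos(t); y=p[1]+21.5*np.sin(t)
    return np.vstack([np.c_[x,y,0*x+z] for z in(61.5,91.5)])
for K in(["top"],["side"],["top","side"]):
    print(K,"clip",run(clip,K,[457,-316,.47]),"nut",run(nut,[k+"n" for k in K],[536,215]))
E
python3 c.py
```

```text
lip top [556.77924812  44.42917786] 97.74067940940719 0.15690751518665003
lip side [559.405086    45.86446282] 98.33995369308667 0.16958159104290335
rack top [ 458.81469017 -312.15985266] 79.3384132382971 0.4570451506484866
rack side [ 459.60651431 -312.31668091] 79.84767133145117 0.4753950701817787
sym lip/nut [563.20224126  45.65445838] [537.79775874 213.74554162]
nut top [178.44444444 220.90123457] [170 213] [187 229] 243
[535.55459057 213.43701128] [535.0111335  211.58881165]
nut side [244.69787234 243.40851064] [237 235] [252 252] 235
['top'] clip (array([ 4.62355e+02, -3.20193e+02, -4.50000e-02]), np.float64(121.0)) nut (array([536.076, 211.974]), np.float64(68.734375))
['side'] clip (array([ 456.468, -315.276,    0.547]), np.float64(15.515625)) nut (array([538.214, 214.006]), np.float64(59.671875))
['top', 'side'] clip (array([ 4.56655e+02, -3.15397e+02,  4.29000e-01]), np.float64(181.296875)) nut (array([537.165, 215.263]), np.float64(129.84375))
```

```bash
cat >> h.py <<'E'
def to(x,y,z,ang):
    """shift in current tool axes (mm) and turn about tool z (deg) to TCP x,y,z with tool x at world angle ang"""
    from scipy.spatial.transform import Rotation as Ro
    s=ctrl.sense(); q=np.array(s["ee_rot"]); M=Ro.from_quat(q[[1,2,3,0]]).as_matrix()
    a=np.arctan2(M[1,0],M[0,0]); d=M.T@(np.array([x,y,z])-s["eef_pos"])
    t=-(ang-a); t=(t+np.pi)%(2*np.pi)-np.pi
    print("t",round(s["time_s"],2),"pos",s["eef_pos"].round(1),"ang",a.round(4),"shift",d.round(1),"turn",np.degrees(t).round(2),"tilt",M[:2,2].round(4),"j6",s["joints"][5].round(3),"F",s["force"].round(1),"Tq",s["wrist_torque"].round(2),"w",round(s["grip_width"]*85.4,1))
E
python3 -c "
from h import *
to(456.1,-313.8,150,.471+np.pi/2-np.pi)"
```

```text
t 1.1 pos [ 140.4 -505.9  231.3] ang -1.3 shift [-100.6 -355.6   81.3] turn -11.47 tilt [0. 0.] j6 -0.223 F [-0.2  0.7 -0.9] Tq [-0.03 -0.04 -0.03] w 85.3
```

play_rows(motion=[[[-8,-28,3],[0,0,0]],[[-8,-28,3],[0,0,0]],[[-8,-28,3],[0,0,0]],[[-8,-28,3],[0,0,0]],[[-8,-28,3],[0,0,0]],[[-8,-28,3],[0,0,0]],[[-8,-28,3],[0,0,0]],[[-8,-28,3],[0,0,0]],[[-8,-28,8],[0,0,0]],[[-8,-28,8],[0,0,0]],[[-8,-28,8],[0,0,0]],[[-8,-28,8],[0,0,0]],[[-4.6,-19.6,5.3],[0,0,0]],[[0,0,0],[0,0,-4]],[[0,0,0],[0,0,-4]],[[0,0,0],[0,0,-3.5]],[[0,0,0],[0,0,0]],[[0,0,0],[0,0,0]],[[0,0,0],[0,0,0]]], fingers=65, squeeze=40)

```text
time_s: 2.68
eef_pos: [456.1, -313.9, 170.0]
ee_rot: [-0.0, 0.852, -0.523, -0.0]
force: [0.8, 0.1, 0.4]
grip_width: 0.764
```

```bash
python3 -c "
from h import *
to(456.1,-313.8,73,.471+np.pi/2-np.pi)
T=[]
for c,(x,y) in(('top',(355,215)),('side',(315,85))):
    im=ctrl.capture(c); w,h=100,75
    T.append(cv2.resize(im[y:y+h,x:x+w,::-1],(400,300),interpolation=cv2.INTER_CUBIC))
cv2.imwrite('pics/d.png',np.hstack(T))
"
```

```text
t 2.68 pos [ 456.1 -313.9  170. ] ang -1.1013 shift [-0.1 -0.  97. ] turn -0.08 tilt [0. 0.] j6 0.287 F [0.8 0.1 0.4] Tq [-0.05 -0.06 -0.03] w 65.2
```

View pics/d.png

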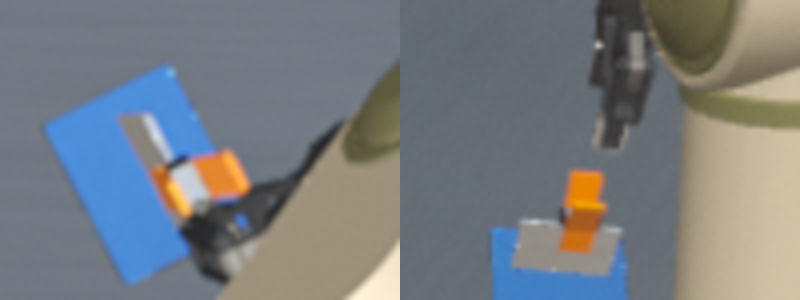

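```bash
python3 -c "
from h import *
d=np.array([np.cos(-1.101),np.sin(-1.101)])
for c,(x,y),o in(('side',(315,85),400),('top',(355,215),0)):
  for n,X in(('f+',[*(np.array([456.1,-313.9])+36*d),178]),('f-',[*(np.array([456.1,-313.9])-36*d),178]),('piv',[456.1,-313.8,68]),('tail+',[*(np.array([456.1,-313.8])+20*d),102]),('tail-',[*(np.array([456.1,-313.8])-20*d),102])):
    p=(proj(c,X)[0]-[x,y])*4+[o,0]; print(c,n,p.round())
"
```

```text
side f+ [602.  83.]
side f- [607. 146.]
side piv [578. 219.]
side tail+ [584. 170.]
side tail- [587. 205.]
top f+ [326. 157.]
top f- [204. 218.]
top piv [186. 181.]
top tail+ [239. 167.]
top tail- [177. 198.]
```

play_rows(motion=[[[0,0,16],[0,0,0]],[[0,0,16],[0,0,0]],[[0,0,16],[0,0,0]],[[0,0,16],[0,0,0]],[[0,0,11],[0,0,0]],[[0,0,11],[0,0,0]],[[0,0,11],[0,0,0]],[[0,0,0],[0,0,0]],[[0,0,0],[0,0,0]]])

```text
time_s: 3.53
eef_pos: [456.1, -313.8, 72.9]
ee_rot: [-0.0, 0.853, -0.522, -0.0]
force: [0.1, -0.1, -0.7]
grip_width: 0.762
```

play_rows(motion=[[[0,0,0],[0,0,0]],[[0,0,0],[0,0,0]],[[0,0,0],[0,0,0]],[[0,0,0],[0,0,0]],[[0,0,0],[0,0,0]],[[0,0,0],[0,0,0]],[[0,0,0],[0,0,0]],[[0,0,0],[0,0,0]],[[0,0,0],[0,0,0]],[[0,0,0],[0,0,0]],[[0,0,0],[0,0,0]],[[0,0,0],[0,0,0]]], fingers=0, squeeze=40)

```text
time_s: 4.53
eef_pos: [457.0, -313.9, 75.4]
ee_rot: [-0.0, 0.853, -0.522, 0.001]
force: [-2.3, 6.5, 17.2]
grip_width: 0.273
```

```bash
python3 -c "
from h import *
to(456.1,-313.8,150,.471+np.pi/2-np.pi)
T=[]
for c,(x,y) in(('top',(355,215)),('side',(315,85))):
    im=ctrl.capture(c); w,h=100,75
    T.append(cv2.resize(im[y:y+h,x:x+w,::-1],(400,300),interpolation=cv2.INTER_CUBIC))
cv2.imwrite('pics/e.png',np.hstack(T))
"
```

```text
t 4.53 pos [ 457.  -313.9   75.4] ang -1.0992 shift [ -0.3   0.7 -74.6] turn 0.04 tilt [ 0.0023 -0.0013] j6 0.285 F [-2.3  6.5 17.2] Tq [1.09 0.35 0.02] w 23.3
```

View pics/e.png

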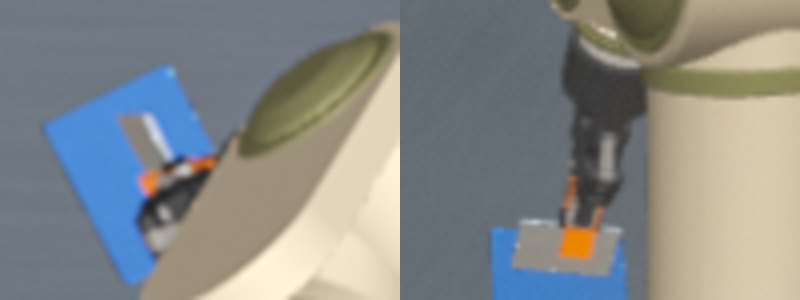

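play_rows(motion=[[[0,0,-4],[0,0,0]],[[0,0,-8],[0,0,0]],[[0,0,-10],[0,0,0]],[[0,0,-14],[0,0,0]],[[0,0,-16],[0,0,0]],[[0,0,-16],[0,0,0]],[[0,0,-16],[0,0,0]],[[0,0,-16],[0,0,0]],[[0,0,-12],[0,0,0]],[[0,0,-8],[0,0,0]],[[0,0,0],[0,0,0]],[[0,0,0],[0,0,0]],[[0,0,0],[0,0,0]]])

```text
time_s: 5.72
eef_pos: [455.9, -313.6, 192.3]
ee_rot: [-0.0, 0.853, -0.522, -0.001]
force: [1.1, -0.2, -0.4]
grip_width: 0.27
```

```bash
python3 -c "
from h import *
to(558.1,45.1,175,.152-np.pi/2)
T=[]
for c,(x,y) in(('top',(355,215)),('side',(315,55))):
    im=ctrl.capture(c); w,h=100,75
    T.append(cv2.resize(im[y:y+h,x:x+w,::-1],(400,300),interpolation=cv2.INTER_CUBIC))
cv2.imwrite('pics/f.png',np.hstack(T))
"
```

```text
t 5.72 pos [ 455.9 -313.6  192.3] ang -1.0993 shift [-273.1 -254.    17.5] turn 18.31 tilt [-0.001  0.001] j6 0.285 F [ 1.1 -0.2 -0.4] Tq [-0.07  0.07 -0.05] w 23.1
```

View pics/f.png

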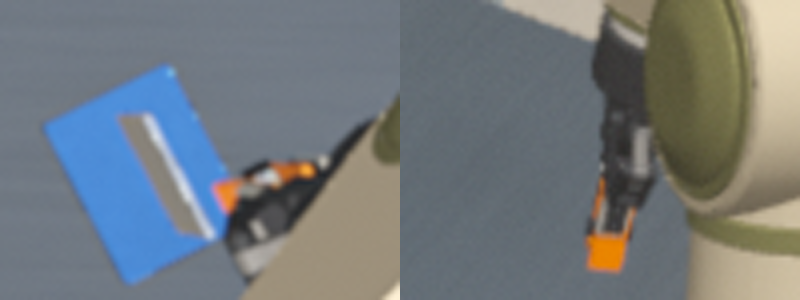

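The clip is lifted and held squarely, and the parking strip is empty. Now moving over the lip.

play_rows(motion=[[[-10,-9,0],[0,0,0]],[[-20,-18,0],[0,0,0]],[[-20,-19,0],[0,0,0]],[[-20,-19,0],[0,0,0]],[[-20,-19,0],[0,0,0]],[[-20,-19,0],[0,0,0]],[[-20,-19,0],[0,0,0]],[[-20,-19,0],[0,0,0]],[[-20,-19,0],[0,0,0]],[[-20,-18,0],[0,0,0]],[[-20,-18,0],[0,0,0]],[[-20,-18,0],[0,0,0]],[[-20,-18,0],[0,0,0]],[[-15,-14,0],[0,0,0]],[[-8.1,-8,0],[0,0,0]],[[0,0,0],[0,0,6]],[[0,0,0],[0,0,6]],[[0,0,0],[0,0,6.3]],[[0,0,0],[0,0,0]],[[0,0,0],[0,0,0]]])

```text
time_s: 7.48
eef_pos: [558.2, 44.8, 192.8]
ee_rot: [0.0, 0.76, -0.65, -0.0]
force: [1.2, 0.5, -0.8]
grip_width: 0.269
```

```bash
cat > g.py <<'E'
from h import *
import sys
to(558.1,45.1,float(sys.argv[2]),.152-np.pi/2)
T=[]
for c,(x,y) in(('top',(205,170)),('side',(225,130))):
    im=ctrl.capture(c); w,h=100,75
    T.append(cv2.resize(im[y:y+h,x:x+w,::-1],(400,300),interpolation=cv2.INTER_CUBIC))
cv2.imwrite(sys.argv[1],np.hstack(T))
E
python3 g.py pics/g.png 125
```

```text
t 7.48 pos [558.2  44.8 192.8] ang -1.4157 shift [-0.3  0.  67.8] turn 0.18 tilt [-0.0005  0.    ] j6 1.287 F [ 1.2  0.5 -0.8] Tq [-0.05 -0.05 -0.01] w 23.0
```

View pics/g.png

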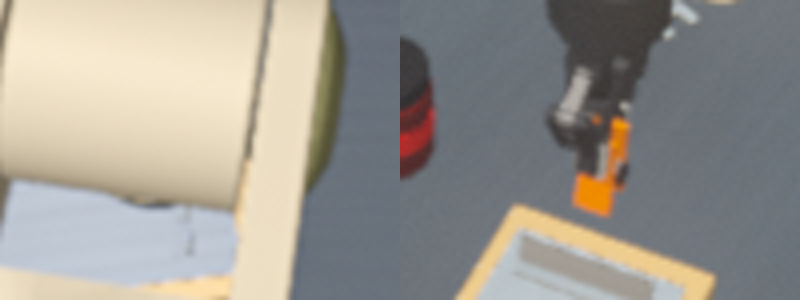

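play_rows(motion=[[[-0.3,0,14],[0,0,0]],[[0,0,18],[0,0,0]],[[0,0,18],[0,0,0]],[[0,0,9],[0,0,0]],[[0,0,4],[0,0,0]],[[0,0,0],[0,0,0]],[[0,0,0],[0,0,0]],[[0,0,0],[0,0,0]]])

```text
time_s: 8.25
eef_pos: [558.9, 45.1, 131.0]
ee_rot: [-0.0, 0.759, -0.651, 0.001]
force: [-0.6, 0.5, -0.4]
grip_width: 0.269
```

```bash
python3 g.py pics/g2.png 106
```

```text
t 8.25 pos [558.9  45.1 131. ] ang -1.4183 shift [-0.2  0.8 25. ] turn 0.03 tilt [ 0.0018 -0.0003] j6 1.29 F [-0.6  0.5 -0.4] Tq [-0.02 -0.03  0.01] w 23.0
```

View pics/g2.png

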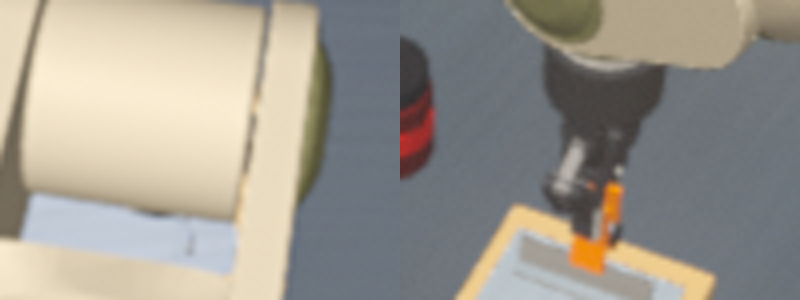

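```bash
python3 -c "
from h import *
p=np.array([558.9,45.1]);v=np.array([-.151,.9885]);u=np.array([.9885,.151])
for n,a,b,z in(('nl',-12,12,93.6),('nr',12,12,93.6),('topnear l',-12,12,157.6),('topnear r',12,12,157.6),('far tail top r',12,-12,157.6),('lip-',-50,0,91),('lip+',50,0,91),('lipmid',0,2,91)):
    print(n,((proj('side',[*(p+a*u+b*v),z])[0]-[225,130])*4+[400,0]).round(1))
"
```

```text
nl [600.4 272. ]
nr [568.2 260.3]
topnear l [605.2 211.2]
topnear r [571.7 199.4]
far tail top r [586.  174.8]
lip- [658.3 280.5]
lip+ [525.  232.3]
lipmid [589.9 258.2]
```

Side view: the jaw's lower edge runs from (570,262) to (604,273) and straddles the lip line from (520,235) to (655,275). That agrees with the projected model to about 1 mm, so I'm lowering it.

play_rows(motion=[[[0,0.8,4],[0,0,0]],[[0,0,4],[0,0,0]],[[0,0,4],[0,0,0]],[[0,0,4],[0,0,0]],[[0,0,4],[0,0,0]],[[0,0,2],[0,0,0]],[[0,0,1],[0,0,0]],[[0,0,1],[0,0,0]],[[0,0,0],[0,0,0]],[[0,0,0],[0,0,0]],[[0,0,0],[0,0,0]]])

```text
time_s: 9.27
eef_pos: [557.6, 45.1, 106.6]
ee_rot: [-0.0, 0.759, -0.651, 0.0]
force: [-2.9, 1.3, 5.5]
grip_width: 0.275
```

play_rows(motion=[[[0,0,1],[0,0,0]],[[0,0,1],[0,0,0]],[[0,0,0],[0,0,0]],[[0,0,0],[0,0,0]],[[0,0,0],[0,0,0]]])

```text
time_s: 9.68
eef_pos: [557.8, 45.0, 106.4]
ee_rot: [-0.0, 0.759, -0.651, 0.001]
force: [-8.9, 0.2, 21.4]
grip_width: 0.271
```

play_rows(motion=[[[0,0,0],[0,0,0]],[[0,0,0],[0,0,0]],[[0,0,0],[0,0,0]],[[0,0,0],[0,0,0]],[[0,0,0],[0,0,0]],[[0,0,0],[0,0,0]],[[0,0,0],[0,0,0]],[[0,0,0],[0,0,0]]], fingers=65)

```text
time_s: 10.35
eef_pos: [557.5, 45.0, 103.9]
ee_rot: [0.0, 0.759, -0.651, -0.0]
force: [-0.8, -0.0, -0.6]
grip_width: 0.763
```

```bash
python3 g.py pics/g3.png 230
```

```text
t 10.35 pos [557.5  45.  103.9] ang -1.4187 shift [   0.    -0.6 -126.1] turn 0.01 tilt [-0.0001  0.    ] j6 1.29 F [-0.8 -0.  -0.6] Tq [ 0.04 -0.    0.02] w 65.2
```

View pics/g3.png

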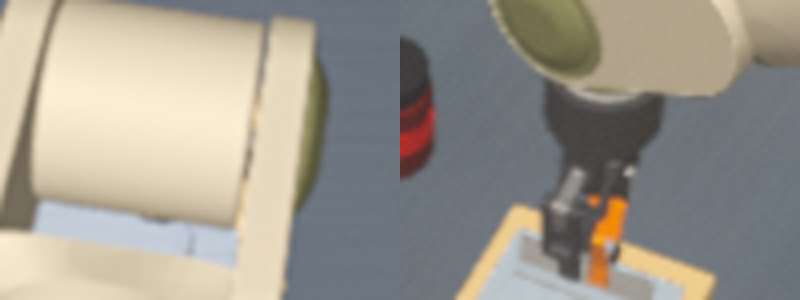

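The clip is closed astride the lip, seen at (608,235) in the side tile, and the fingers are clear. Raising the gripper to check it.

play_rows(motion=[[[0,0,-8],[0,0,0]],[[0,0,-12],[0,0,0]],[[0,0,-18],[0,0,0]],[[0,0,-18],[0,0,0]],[[0,0,-18],[0,0,0]],[[0,0,-18],[0,0,0]],[[0,0,-18],[0,0,0]],[[0,0,-14],[0,0,0]],[[0,0,-6],[0,0,0]],[[0,0,0],[0,0,0]],[[0,0,0],[0,0,0]]])

```text
time_s: 11.37
eef_pos: [557.4, 45.1, 233.7]
ee_rot: [0.0, 0.759, -0.651, -0.0]
force: [-1.2, 0.3, -0.1]
grip_width: 0.763
```

```bash
cat > n.py <<'E'
from h import *
to(536.8,213.5,120,.152-np.pi/2+np.pi)
T=[]
for c,(x,y) in(('top',(150,170)),('side',(210,165))):
    im=ctrl.capture(c); w,h=133,100
    T.append(cv2.resize(im[y:y+h,x:x+w,::-1],(400,300),interpolation=cv2.INTER_CUBIC))
cv2.imwrite('pics/n.png',np.hstack(T))
p=np.array([558,45.1]);v=np.array([-.151,.9885]);u=np.array([.9885,.151])
for n,a,b,z in(('neartail l',-12,20,133),('neartail r',12,20,133),('fartail l',-12,-20,133),('fartail r',12,-20,133),('jaw l',-12,6,69),('jaw r',12,6,69)):
    print(n,((proj('side',[*(p+a*u+b*v),z])[0]-[210,165])*3.008+[400,0]).round(1))
for q in((536.8,213.5),):
  for c,o,s in(('top',(150,170),0),('side',(210,165),400)):
    t=np.arange(0,6.28,1.5708)
    print(c,[ [((proj(c,[q[0]+21.5*np.cos(k),q[1]+21.5*np.sin(k),z])[0]-o)*3.008+[s,0]).round(1).tolist() for k in t] for z in(91.7,62)])
E
python3 n.py
```

```text
t 11.37 pos [557.4  45.1 233.7] ang -1.4187 shift [-169.6   -5.2  113.7] turn -179.99 tilt [-0.0004  0.0001] j6 1.29 F [-1.2  0.3 -0.1] Tq [-0.01  0.02 -0.05] w 65.2
neartail l [595.3  78.3]
neartail r [570.5  69.4]
fartail l [612.7  47.3]
fartail r [588.2  38.6]
jaw l [597.9 111.7]
jaw r [574.1 103. ]
top [[[84.3, 123.1], [55.2, 150.0], [81.2, 178.3], [110.3, 151.2]], [[92.7, 126.7], [64.6, 152.8], [89.7, 180.2], [117.8, 154.0]]]
side [[[484.9, 214.7], [491.4, 244.4], [527.0, 238.5], [519.9, 209.0]], [[485.3, 233.8], [491.7, 263.2], [526.6, 257.4], [519.7, 228.1]]]
```

View pics/n.png

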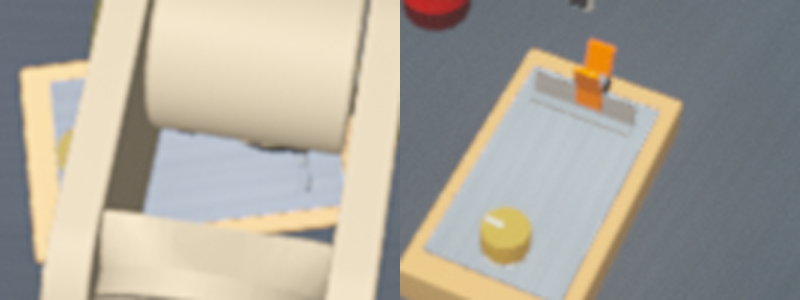

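Side tile: the clip's tails at (588–614, 39–47) and jaw bottom at (577–602, 103–110) match the model for home to within 2 px. The nut spans 480–531 in x, as predicted. Moving over the nut and winding the wrist back.

play_rows(motion=[[[-10,-0.2,0],[0,0,0]],[[-20,-0.5,0],[0,0,0]],[[-25,-1,0],[0,0,0]],[[-25,-1,0],[0,0,0]],[[-25,-1,0],[0,0,0]],[[-25,-1,0],[0,0,0]],[[-20,-0.5,0],[0,0,0]],[[-13,0,0],[0,0,0]],[[-6.6,0,0],[0,0,0]],[[0,0,0],[0,0,-7]],[[0,0,0],[0,0,-7]],[[0,0,0],[0,0,-7]],[[0,0,0],[0,0,-7]],[[0,0,0],[0,0,-7]],[[0,0,0],[0,0,-7]],[[0,0,0],[0,0,-7]],[[0,0,0],[0,0,-7]],[[0,0,0],[0,0,-7]],[[0,0,0],[0,0,-7]],[[0,0,0],[0,0,-7]]], fingers=70)

```text
time_s: 13.13
eef_pos: [537.0, 212.9, 233.7]
ee_rot: [0.0, 0.999, -0.035, -0.0]
force: [-0.4, 0.8, -0.2]
grip_width: 0.818
```

play_rows(motion=[[[0,0,0],[0,0,-7]],[[0,0,0],[0,0,-7]],[[0,0,0],[0,0,-7]],[[0,0,0],[0,0,-7]],[[0,0,0],[0,0,-7]],[[0,0,0],[0,0,-7]],[[0,0,0],[0,0,-7]],[[0,0,0],[0,0,-7]],[[0,0,0],[0,0,-7]],[[0,0,0],[0,0,-7]],[[0,0,0],[0,0,-7]],[[0,0,0],[0,0,-7]],[[0,0,0],[0,0,-7]],[[0,0,0],[0,0,-7]],[[0,0,0],[0,0,0]],[[0,0,0],[0,0,0]],[[0,0,0],[0,0,0]]])

```text
time_s: 14.55
eef_pos: [537.0, 213.2, 233.9]
ee_rot: [-0.0, 0.685, 0.728, -0.0]
force: [-0.1, 0.5, 0.5]
grip_width: 0.821
```

```bash
python3 -c "
from h import *
to(536.8,213.5,63,.152-np.pi/2+np.pi)"
```

```text
t 14.55 pos [537.  213.2 233.9] ang 1.6317 shift [  0.3  -0.2 170.9] turn -5.22 tilt [-0.0002 -0.0001] j6 -1.456 F [-0.1  0.5  0.5] Tq [-0.01 -0.03  0.02] w 70.1
```

play_rows(motion=[[[0.3,-0.2,10],[0,0,0]],[[0,0,16],[0,0,0]],[[0,0,18],[0,0,0]],[[0,0,18],[0,0,0]],[[0,0,18],[0,0,0]],[[0,0,18],[0,0,0]],[[0,0,18],[0,0,0]],[[0,0,16],[0,0,0]],[[0,0,14],[0,0,0]],[[0,0,10],[0,0,0]],[[0,0,8],[0,0,0]],[[0,0,5],[0,0,0]],[[0,0,2],[0,0,0]],[[0,0,0],[0,0,0]],[[0,0,0],[0,0,0]],[[0,0,0],[0,0,0]]])

```text
time_s: 15.88
eef_pos: [537.1, 213.8, 63.6]
ee_rot: [0.0, 0.684, 0.73, 0.0]
force: [-0.3, 0.2, -0.3]
grip_width: 0.819
```

play_rows(motion=[[[0,0,0],[0,0,0]],[[0,0,0],[0,0,0]],[[0,0,0],[0,0,0]],[[0,0,0],[0,0,0]],[[0,0,0],[0,0,0]],[[0,0,0],[0,0,0]],[[0,0,0],[0,0,0]],[[0,0,0],[0,0,0]]], fingers=0, squeeze=30)

```text
time_s: 16.55
eef_pos: [537.0, 213.2, 63.6]
ee_rot: [0.0, 0.684, 0.73, -0.0]
force: [-2.0, -6.0, 6.3]
grip_width: 0.491
```

```bash
python3 -c "
from h import *
to(536.8,213.5,63,.152-np.pi/2+np.pi)"
```

```text
t 16.55 pos [537.  213.2  63.6] ang 1.6356 shift [ 0.3 -0.2  0.6] turn -4.99 tilt [ 0.0005 -0.0009] j6 -1.459 F [-2.  -6.   6.3] Tq [-0.89  0.29 -0.  ] w 41.9
```

play_rows(motion=[[[-0.4,0,0],[0,0,3]],[[0,0,0.1],[0,0,6]],[[0,0,0.1],[0,0,6]],[[0,0,0.1],[0,0,6]],[[0,0,0.1],[0,0,6]],[[0,0,0.1],[0,0,6]],[[0,0,0.1],[0,0,6]],[[0,0,0.1],[0,0,6]],[[0,0,0.1],[0,0,6]],[[0,0,0.1],[0,0,6]],[[0,0,0.1],[0,0,6]],[[0,0,0.1],[0,0,6]],[[0,0,0.1],[0,0,6]],[[0,0,0.1],[0,0,6]],[[0,0,0.1],[0,0,6]],[[0,0,0.1],[0,0,6]]])

```text
time_s: 17.88
eef_pos: [537.0, 213.2, 62.0]
ee_rot: [0.0, 1.0, 0.004, 0.0]
force: [-1.4, -3.4, 5.4]
grip_width: 0.494
```

```bash
python3 -c "
from h import *
to(536.8,213.5,63,1.6356)"
```

```text
t 17.88 pos [537.  213.2  62. ] ang 0.0075 shift [-0.2 -0.3 -1. ] turn -93.28 tilt [ 0.0006 -0.0003] j6 0.168 F [-1.4 -3.4  5.4] Tq [-0.47  0.34  0.14] w 42.2
```

play_rows(motion=[[[0,0,0.1],[0,0,6]],[[0,0,0.1],[0,0,6]],[[0,0,0.1],[0,0,6]],[[0,0,0.1],[0,0,6]],[[0,0,0],[0,0,0]]])

```text
time_s: 18.3
eef_pos: [537.2, 213.6, 61.6]
ee_rot: [-0.0, 0.979, -0.203, 0.001]
force: [0.0, -0.9, 4.6]
grip_width: 0.494
```

```bash
python3 -c "
from h import *
to(536.8,213.5,63,1.6356)"
```

```text
t 18.3 pos [537.2 213.6  61.6] ang -0.409 shift [-0.3  0.3 -1.4] turn -117.15 tilt [0.0014 0.0003] j6 0.585 F [ 0.  -0.9  4.6] Tq [ 0.05 -0.08  0.35] w 42.2
```

play_rows(motion=[[[0,0,0.05],[0,0,4]],[[0,0,0.05],[0,0,4]],[[0,0,0],[0,0,0]]])

```text
time_s: 18.55
eef_pos: [537.3, 213.7, 61.5]
ee_rot: [-0.0, 0.963, -0.269, 0.001]
force: [0.5, 1.2, 4.2]
grip_width: 0.49
```

```bash
python3 -c "
from h import *
to(536.8,213.5,63,1.6356)"
```

```text
t 18.55 pos [537.3 213.7  61.5] ang -0.5442 shift [-0.3  0.4 -1.5] turn -124.89 tilt [0.0017 0.0003] j6 0.72 F [0.5 1.2 4.2] Tq [ 0.09 -0.22  0.71] w 41.8
```

play_rows(motion=[[[0,0,0],[0,0,4]],[[0,0,0],[0,0,4]],[[0,0,0],[0,0,0]],[[0,0,0],[0,0,0]]])

```text
time_s: 18.88
eef_pos: [537.3, 213.5, 61.3]
ee_rot: [-0.0, 0.943, -0.334, 0.001]
force: [2.6, 1.2, 4.0]
grip_width: 0.494
```

```bash
python3 -c "
from h import *
to(536.8,213.5,63,1.6356)"
```

```text
t 18.88 pos [537.3 213.5  61.3] ang -0.6808 shift [-0.4  0.3 -1.7] turn -132.72 tilt [0.0014 0.0004] j6 0.856 F [2.6 1.2 4. ] Tq [ 0.13 -0.38  0.46] w 42.2
```

play_rows(motion=[[[0,0,0],[0,0,-2]],[[0,0,0],[0,0,-2]],[[0,0,0],[0,0,0]]])

```text
time_s: 19.13
eef_pos: [537.2, 213.5, 61.4]
ee_rot: [-0.001, 0.954, -0.301, 0.0]
force: [2.8, 0.9, 5.1]
grip_width: 0.494
```

```bash
python3 -c "
from h import *
to(536.8,213.5,63,1.6356)"
```

```text
t 19.13 pos [537.2 213.5  61.4] ang -0.612 shift [-0.3  0.3 -1.6] turn -128.78 tilt [0.0012 0.0008] j6 0.787 F [2.8 0.9 5.1] Tq [ 0.22 -0.34  0.1 ] w 42.1
```

play_rows(motion=[[[0,0,0],[0,0,-2]],[[0,0,-0.1],[0,0,-6]],[[0,0,-0.1],[0,0,-6]],[[0,0,-0.1],[0,0,-6]],[[0,0,-0.1],[0,0,-6]],[[0,0,-0.1],[0,0,-6]],[[0,0,-0.1],[0,0,-6]],[[0,0,-0.1],[0,0,-6]],[[0,0,-0.1],[0,0,-6]],[[0,0,-0.1],[0,0,-6]],[[0,0,-0.1],[0,0,-6]],[[0,0,-0.1],[0,0,-6]],[[0,0,-0.1],[0,0,-6]],[[0,0,-0.1],[0,0,-6]],[[0,0,-0.1],[0,0,-6]],[[0,0,-0.1],[0,0,-6]],[[0,0,0],[0,0,0]],[[0,0,0],[0,0,0]],[[0,0,0],[0,0,0]],[[0,0,0],[0,0,0]]])

```text
time_s: 20.8
eef_pos: [536.5, 213.4, 62.8]
ee_rot: [-0.0, 0.88, 0.475, -0.0]
force: [-1.4, 0.4, 7.3]
grip_width: 0.491
```

```bash
python3 -c "
from h import *
to(536.8,213.5,63,1.6356)
T=[]
im0=cv2.imread('pics/side0.png'); im0=cv2.resize(im0,(512,384))
for im in(im0[:,:,::-1],ctrl.capture('side')):
    x,y,w,h=210,165,133,100
    T.append(cv2.resize(im[y:y+h,x:x+w,::-1],(400,300),interpolation=cv2.INTER_CUBIC))
cv2.imwrite('pics/z.png',np.hstack(T))
"
```

```text
t 20.8 pos [536.5 213.4  62.8] ang 0.9911 shift [ 0.2  0.2 -0.2] turn -36.93 tilt [-0.0006  0.0002] j6 -0.816 F [-1.4  0.4  7.3] Tq [0.01 0.24 0.08] w 41.9
```

View pics/z.png

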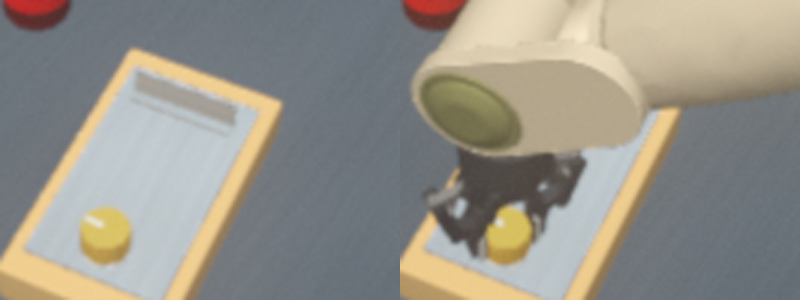

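```bash
python3 -c "
from h import *
T=[]
im0=cv2.resize(cv2.imread('pics/side0.png'),(512,384))
for im in(im0[:,:,::-1],ctrl.capture('side')):
    x,y,w,h=225,225,40,30
    T.append(cv2.resize(im[y:y+h,x:x+w,::-1],(400,300),interpolation=cv2.INTER_CUBIC))
cv2.imwrite('pics/z2.png',np.hstack(T))
c=np.array([536.8,213.4])
for a in(0,.2,.4,-.25,-.5,-.8,.9): print(a,((proj('side',[*(c+15*np.array([np.cos(a),np.sin(a)])),90.5])[0]-[225,225])*10+5).round())
print(((proj('side',[*c,90.5])[0]-[225,225])*10+5).round())
to(536.8,213.5,63,1.6356)
"
```

```text
0 [158. 133.]
0.2 [153. 142.]
0.4 [149. 151.]
-0.25 [168. 124.]
-0.5 [180. 117.]
-0.8 [197. 112.]
0.9 [151. 175.]
[207. 160.]
t 20.9 pos [536.5 213.4  62.9] ang 0.9911 shift [ 0.2  0.2 -0.1] turn -36.93 tilt [-0.0006  0.0002] j6 -0.816 F [-2.2 -0.8  7.7] Tq [0.04 0.28 0.05] w 41.9
```

View pics/z2.png

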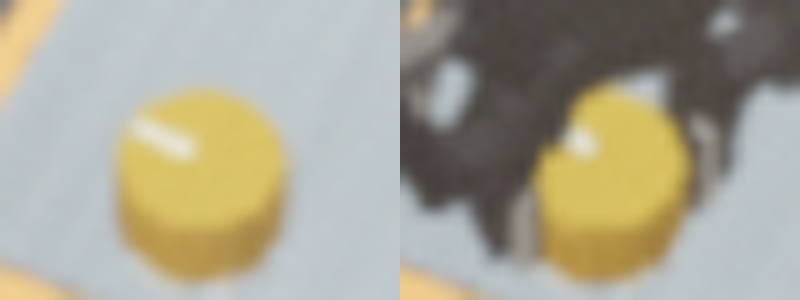

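The nut's line runs from (138,125) to (192,155) before and from (572,133) to (592,153) in the right tile now. That is about 20° net clockwise, consistent with a stop at about 110° followed by 90° back. Handing in.

```bash
python3 -c "
from rig import ctrl
print(ctrl.finish_job())"
```

```text
the job is handed in; nothing more can be done
None
```

The job is handed in at about 21 s of the 51 s allowed. The clip is on the lip, and the gripper is still holding the nut about a quarter turn back from its stop. `finish_job` gave no verdict.

- **Clip:** I squeezed it fully open and lifted it off the strip. I pressed it onto the middle of the lip until it met firm contact (about 21 N), with the tool at the height expected for fully home. After I released it, the side picture matched the model of the clip at home to within about 2 px.
- **Nut, bottoming out:** I turned it clockwise until the wrist torque rose to 0.7 N m, well above its 0.08 N m friction. The pads then slipped a little at the stop.
- **Nut, backing off:** I found where the torque unloaded and backed it off 90° from there. I left it held at a 30 N squeeze, with the measured opening at 41.9 mm.
- **Last checks:** The white line shows about 20° net clockwise from the start. That fits a stop at about 110° followed by 90° back, but part of the line is hidden by a finger, so it is only good to about ±9°.
- **What disagreed or went unchecked:** The final torque read about +0.05 to +0.08 N m, where I expected a slightly negative value. I took this as sensor noise. The arm hid the clip in the last pictures, so it was last seen before I moved to the nut. I did not re-measure the jars, bird or spanner; I planned the path clear of them and saw no contact force on the way.

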